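Put the long guard comb away in its sliding-cover case

ROBOT

A 6-joint arm with a two-finger parallel gripper is mounted at the origin on the work surface. World frame = base frame: x ahead of the robot, y to its left, z up, the work surface at z = 0. Lengths are in m, angles in rad, forces in N, time in s.
With the tool pointing down it reaches from about 0.275 to 0.825 m from the base axis. Payload 4.9 kg.
Tool frame: the origin (TCP) lies midway between the tips of the shut fingers; the grasp point (between the pads) lies 19 mm behind it; x points along the fingers, y is the direction in which the jaws open and shut, and the axes are right-handed (so a half turn about x gives the same grasp; the last joint's range is limited). The gripper opens to 85 mm and grips with 20 to 120 N. Pads are 22 mm wide; open, the fingers measure 114 mm over their backs; the gripper's body (76 mm by 85 mm) begins 54 mm behind the grasp point. The pads swing forward as they close: fully open they stand 13 mm farther back than shut.
Start: joints at [1.139, 0.326, -0.193, 1.052, 0, 1.437], TCP at [0.161, 0.526, 0.202] pointing down, gripper open.
Joint ranges: [-2.65, 2.65], [-0.97, 1.79], [-1.3, 1.35], [-1.93, 2.1], [-1.47, 1.37], [-3.14, 3.14]. Speed limits (rad/s): [2.57, 2.57, 3.14, 3.14, 3.14, 3.14].

INTERFACE

Orientations are given as [roll, pitch, yaw] about the fixed x, y, z axes, in that order (R = Rz(yaw) Ry(pitch) Rx(roll)).
In Python, from bench import env gives the robot as it stands. The module is installed in compiled form; this text tells all that it offers. Calls block until the motion is done:
- env.goto(position, orientation): joint-space move of the TCP to a pose.
- env.servo_line(position, rotation=None, rate=0.15): straight line of the TCP; rotation=None keeps the orientation; rate is the mean speed in m/s.
- env.move_j(angles): joint-space move.
- env.grip(opening): finger opening in m; the grip force is fixed at half the most; returns when the fingers have stopped.
- env.pause(seconds).
- env.solve_ik(position, orientation): joint angles nearest the present ones, or None.
- env.camera(name): name is "scene" or "top" or "wrist"; returns (picture, depth): 480x640x3 uint8, red, green, blue; 480x640 float32, m along the optical axis (not along the pixel's ray), 0 where there is no reading.
- env.get_calibration(name): a dict with "K" (3x3 intrinsics, pixels), "extrinsics" (4x4, takes a point from camera to world coordinates). Camera axes: x right, y down, z forward; pixel columns grow to the right and rows downward; lengths in m; the calibration is good to about 2 mm. A picture is of the moment at which its call begins: read the wrist's pose just before it. get_calibration takes no time and is no camera call; for the wrist camera it gives the pose at the moment of the call.
A pose or a line that the arm cannot do raises env.IKError and nothing moves.
- env.hand_in(): hands the job in, once; it reports no verdict.
Trained networks look in the newest picture that a camera, given by its name, has taken for a name from the list of things; names that differ only in an ending like _2 or _b are one class to them, and where a whole thing is asked for, a point or a joint stands for the part that bears it (a point fixed in the world has none). Each returns a list of dicts, best first, with "p" (0 to 1); they miss things now and then, are a little off and sometimes report something else, mostly with a low value. They report only what shows in the picture. A call takes as long as a camera call. They do not tell look-alikes from the thing itself.
- env.search_frame(camera, query): "location" ([x, y, z] in m, in world coordinates, good to about 4 mm: the middle of the surface that is visible of it).
- env.landmark_of(camera, query): "location" ([x, y, z] in m, in world coordinates, good to about 4 mm: a listed point, or the origin of a listed thing).
Readings, each from a call of its own:
- env.get_clock(): time.
- env.get_joints(): joint angles.
- env.get_qd(): joint speeds.
- env.get_joint_efforts(): joint torques, N m.
- env.get_ee_pos(): TCP position.
- env.get_tcp_rot(): TCP orientation.
- env.get_ft_force(): force on the tool from outside, world axes, zero at the start.
- env.get_ft_torque(): the same for the moment, N m.
- env.get_width(): finger opening in m.
Only numpy, scipy, OpenCV 4.12 (cv2) and the standard library are available. Lean on these libraries where they do the work, as an engineer would, in place of code of your own. Each camera call takes 0.05 s, during which the arm holds its last target. There are 200 camera calls.

TASK

Slide back the cover of the grey comb case, put the longer of the two black guard combs inside the case, and slide the cover fully shut again.

Things in the scene. Friction and masses are not known exactly. Their poses are not given: they have to be found in the camera images.
- case_cover (a joint): Sliding cover of the comb case, in m: 0 = shut, 0.14 = fully open. It moves along the case's long side, to the case's +y; it may start up to 30 mm ajar. It slides stiffly (about 2 N) and stays where it is left. The open cover juts out beyond the +y end of the case.
- cover_rib (a point): Centre of the upright grip rib on top of the white cover; it moves with the cover. The rib is 60 mm long (its x), 14 mm thick (its y, the sliding direction; +y opens) and 28 mm high: this point lies 14 mm above the cover's flat top and 14 mm below the rib's top. z is up. Its axes are those of the case.
- case_floor (a point): Point on the inner floor (17 mm above the work surface) of the fixed grey plastic case, 116 x 176 x 47 mm high, walls 6 mm: the middle of the space the fully open cover lays bare, 104 mm in x by 140 mm in y (70 either way). x across the case, y along it (cover opens to +y), z up. Above this floor: cover's underside 38 mm, wall tops and cover's flat top 42 mm.
- long_comb_mid (a point): Centre, half-way up, of the long guard comb: black plastic, 70 mm long (its x, teeth to +x), 42 mm wide (its y), 26 mm high, 30 g, lying loose on the plywood board (board top 12 mm above the work surface). The short comb (not listed) looks alike but is only 40 mm long; it lies 10 cm or more away.
Mind the look-alikes: they are no part of the job. What is shaped like the part that bears long_comb_mid but blue is not meant.

How it is judged:
On the way, in this order (a step that is already met when the one before it is completed fails the run):
1. the cover is slid open by at least 70 mm (value of joint case_cover above 0.07 m), for 0.2 s.
2. the long comb is down inside the case (x of long_comb_mid in the frame of case_floor between -0.05 and 0.05 m and y of long_comb_mid in the frame of case_floor between -0.07 and 0.095 m and z of long_comb_mid in the frame of case_floor below 0.03 m), for 0.2 s.
At the end, for the whole second after the job is handed in: The cover is shut to within 10 mm and the long comb lies inside the case under it: its centre within the inner walls and less than 30 mm above the inner floor (all of step 2 and value of joint case_cover below 0.01 m and z of long_comb_mid in the frame of case_floor above 0 m); the robot touches nothing.
It also fails if it takes over 61 s, if anything falls off the work surface, if the arm or the gripper's body presses on something with over 40 N, if the wrist force passes 120 N, or if a joint passes its speed limit or range.

## Working session

There is one attempt and no reset: what is moved stays moved. The work goes in short steps, each a Python script; the robot and the scene stay as the last script left them, time stands still between calls to the robot, and variables do not carry over. Pictures are saved under pics/ and viewed, about 8 in all and at most 12, crops included, and the job is handed in when it is done.

```bash
mkdir -p pics; python3 - <<'E'
from bench import env
import cv2,numpy as np
for c in ("top","scene"):
    im,d=env.camera(c); cv2.imwrite(f"pics/{c}0.png",im[:,:,::-1]); np.save(f"{c}_d.npy",d)
    for q in ("cover_rib","case_floor","long_comb_mid"):
        for r in env.landmark_of(c,q)[:4]: print(c,q,np.round(r["location"],3),round(r["p"],2))
    for q in ("case_cover","long_comb_mid"):
        for r in env.search_frame(c,q)[:4]: print(c,"S",q,np.round(r["location"],3),round(r["p"],2))
print(env.get_clock(),env.get_tcp_rot())
E
```

```text
top cover_rib [0.58  0.043 0.074] 0.91
top long_comb_mid [ 0.645 -0.189  0.026] 0.87
top long_comb_mid [ 0.183 -0.348  0.013] 0.82
top S case_cover [0.578 0.06  0.06 ] 0.87
top S long_comb_mid [ 0.187 -0.336  0.023] 0.89
top S long_comb_mid [ 0.629 -0.187  0.035] 0.64
scene cover_rib [0.578 0.04  0.072] 0.79
scene case_floor [0.581 0.03  0.018] 0.59
scene long_comb_mid [ 0.182 -0.349  0.013] 0.87
scene long_comb_mid [ 0.647 -0.196  0.026] 0.75
scene S case_cover [0.586 0.034 0.063] 0.6
scene S long_comb_mid [ 0.646 -0.202  0.029] 0.68
scene S long_comb_mid [ 0.196 -0.353  0.016] 0.59
0.6 [1.96034306 1.57076772 1.6625661 ]
```

View pics/top0.png

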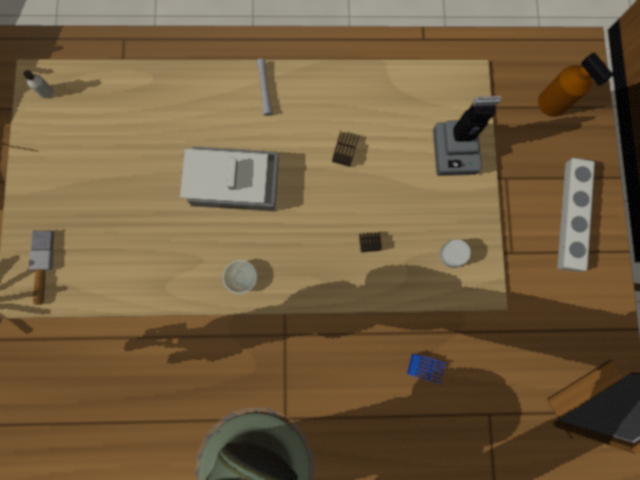

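View pics/scene0.png

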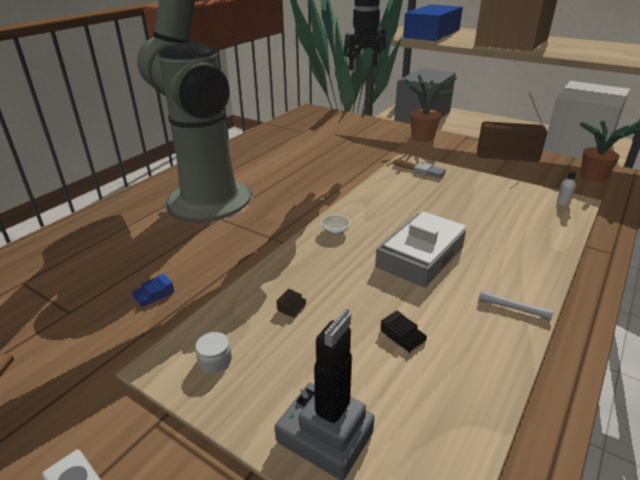

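The top view has the case around (230,180), with its cover ajar to the left (+y). The long comb is at (346,148), the short one at (370,242), and the blue decoy at (427,368). Next I'll refine the poses from depth.

```bash
cat > h.py <<'E'
from bench import env
import cv2,numpy as np
def cloud(c):
    K=np.array(env.get_calibration(c)["K"]);E=np.array(env.get_calibration(c)["extrinsics"])
    im,d=env.camera(c)
    v,u=np.mgrid[:480,:640]
    P=np.stack([(u-K[0,2])/K[0,0]*d,(v-K[1,2])/K[1,1]*d,d],-1)@E[:3,:3].T+E[:3,3]
    P[d==0]=np.nan
    return im,P
def rect(P,m):
    q=P[m][:,:2].astype(np.float32); r=cv2.minAreaRect(q*1000)
    (c,s,a)=r
    if s[0]<s[1]: s=(s[1],s[0]);a+=90
    a=(a+90)%180-90
    return np.round(np.array(c)/1000,4),np.round(s,1),round(a,1),m.sum(),np.round(np.nanmedian(P[m][:,2]),4),np.round(q.mean(0),4)
def near(P,x,y,r): return np.hypot(P[...,0]-x,P[...,1]-y)<r
def down(yaw): # tool x down, jaw axis y at world angle yaw
    from scipy.spatial.transform import Rotation as R
    x=np.array([0,0,-1.]);y=np.array([np.cos(yaw),np.sin(yaw),0]);z=np.cross(x,y)
    return R.from_matrix(np.stack([x,y,z],1)).as_euler('xyz')
E
python3 - <<'E'
from h import *
for c in ("top","scene"):
    im,P=cloud(c);z=P[...,2];n=near(P,.58,.05,.14)
    print(c,"rib",rect(P,n&(z>.077)&(z<.1)))
    print("cover+walls",rect(P,n&(z>.05)&(z<.068)))
    print("cover",rect(P,n&(z>.05)&(z<.068)&(im.min(-1)>130)))
    print("comb",rect(P,near(P,.645,-.19,.06)&(z>.027)&(z<.05)), rect(P,near(P,.645,-.19,.06)&(z>.02)&(z<.05)&(im.max(-1)<80)))
for yaw in (0,np.pi/2): print(env.solve_ik([.58,.05,.1],down(yaw)))
E
```

```text
top rib (array([0.5783, 0.0405]), array([60.7, 15.1]), -3.6, np.int64(230), np.float64(0.086), array([0.5774, 0.0399], dtype=float32))
cover+walls (array([0.579 , 0.0489]), array([190.3, 118. ]), 85.8, np.int64(4572), np.float64(0.0584), array([0.5778, 0.0541], dtype=float32))
cover (array([0.5799, 0.0597]), array([168.9, 103.5]), 85.8, np.int64(3288), np.float64(0.0585), array([0.5785, 0.0667], dtype=float32))
comb (array([ 0.648 , -0.1917]), array([69.1, 42. ]), -16.4, np.int64(332), np.float64(0.0352), array([ 0.6358, -0.1881], dtype=float32)) (array([ 0.6463, -0.192 ]), array([66.1, 40.2]), -16.2, np.int64(344), np.float64(0.0347), array([ 0.6358, -0.1894], dtype=float32))
scene rib (array([0.5769, 0.0389]), array([59.9, 17.7]), -4.7, np.int64(211), np.float64(0.0853), array([0.5786, 0.0373], dtype=float32))
cover+walls (array([0.5777, 0.049 ]), array([194.9, 117.2]), 85.8, np.int64(2614), np.float64(0.0586), array([0.5825, 0.037 ], dtype=float32))
cover (array([0.5775, 0.0592]), array([172.9, 107.6]), 84.8, np.int64(1582), np.float64(0.0587), array([0.5814, 0.0574], dtype=float32))
comb (array([ 0.6476, -0.1919]), array([70.3, 43.8]), -16.7, np.int64(683), np.float64(0.0338), array([ 0.6415, -0.1916], dtype=float32)) (array([ 0.6486, -0.1922]), array([68.6, 43.8]), -16.4, np.int64(930), np.float64(0.0309), array([ 0.6481, -0.1954], dtype=float32))
[-0.0407726   0.46864247 -0.25140262  0.85075124  0.          1.53002373]
[-0.0407726   0.46864247 -0.25140262  0.85075124  0.         -0.0407726 ]<sys>:0: UserWarning: Gimbal lock detected. Setting third angle to zero since it is not possible to uniquely determine all angles.
```

```bash
cat >> h.py <<'E'
A=np.radians(85.8); CY=np.array([np.cos(A),np.sin(A),0]); RIB=np.array([.578,.040,0])
F=lambda: np.round(env.get_ft_force(),1)
E
python3 -W ignore - <<'E'
from h import *
o=down(A); Z=np.array([0,0,1.])
env.goto(RIB+.15*Z,o); env.grip(.032)
env.servo_line(RIB+.066*Z,rate=.12); print(F(),env.get_width())
env.servo_line(RIB+.118*CY+.066*Z,rate=.06); print(F(),env.get_ee_pos())
env.servo_line(RIB+.114*CY+.066*Z); env.servo_line(RIB+.114*CY+.15*Z,rate=.15)
env.grip(.06)
C=np.array([.6475,-.1918,0])
a=np.radians(73.6)
env.goto(C+.15*Z,down(a))
im,P=cloud("top");z=P[...,2];n=near(P,.58,.16,.14)
print("rib",rect(P,n&(z>.077)&(z<.1)),env.get_clock())
cv2.imwrite("pics/top1.png",cv2.resize(im[60:300,80:400],(640,480))[:,:,::-1])
w,P=cloud("wrist"); cv2.imwrite("pics/w1.png",w[:,:,::-1]);z=P[...,2]
print("comb",rect(P,near(P,.645,-.19,.06)&(z>.027)&(z<.05)))
E
```

```text
[ 0.5  0.4 -0.4] 0.031748778400927775
[ 0.3 -0.6 -0.2] [0.58663327 0.15745098 0.06599909]
rib (array([0., 0.]), array([0., 0.]), 0.0, np.int64(0), np.float64(nan), array([nan, nan], dtype=float32)) 9.225
comb (array([ 0.6478, -0.1921]), array([69.8, 41.8]), -16.9, np.int64(2018), np.float64(0.0357), array([ 0.6375, -0.1892], dtype=float32))
```

View pics/top1.png

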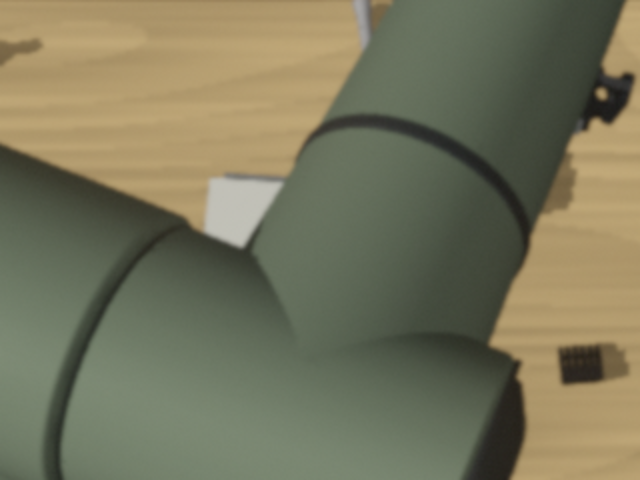

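View pics/w1.png

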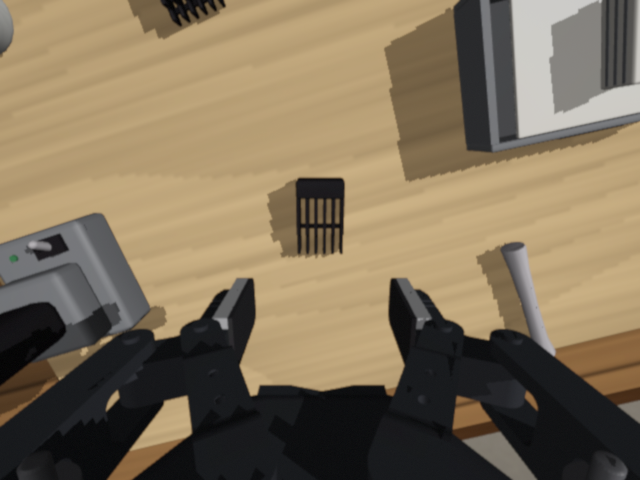

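The wrist view shows the comb at (320,215), midway between the fingers. At top right the cover still seems nearly shut, with the rib at about (620,40). I'll measure the rib before going on.

```bash
python3 -W ignore - <<'E'
from h import *
Z=np.array([0,0,1.])
w,P=cloud("wrist");z=P[...,2];print("rib-wrist",rect(P,near(P,.58,.1,.16)&(z>.077)&(z<.1)))
env.goto(RIB-.1*CY+.25*Z,down(A))
w,P=cloud("wrist");z=P[...,2];n=near(P,.58,.1,.2);print("rib-wrist",rect(P,n&(z>.077)&(z<.1)))
print("cover",rect(P,n&(z>.05)&(z<.068)&(w.min(-1)>110)));print(env.get_clock())
cv2.imwrite("pics/w2.png",w[:,:,::-1])
E
```

```text
rib-wrist (array([0.5807, 0.0342]), array([52.3,  6.9]), -2.8, np.int64(1616), np.float64(0.0838), array([0.5813, 0.0338], dtype=float32))
rib-wrist (array([0.5767, 0.0403]), array([58.9, 14.8]), -4.3, np.int64(927), np.float64(0.0868), array([0.5757, 0.0394], dtype=float32))
cover (array([0.5773, 0.0501]), array([189.3, 114.2]), 85.9, np.int64(14491), np.float64(0.0591), array([0.5764, 0.0573], dtype=float32))
10.1333
```

View pics/w2.png

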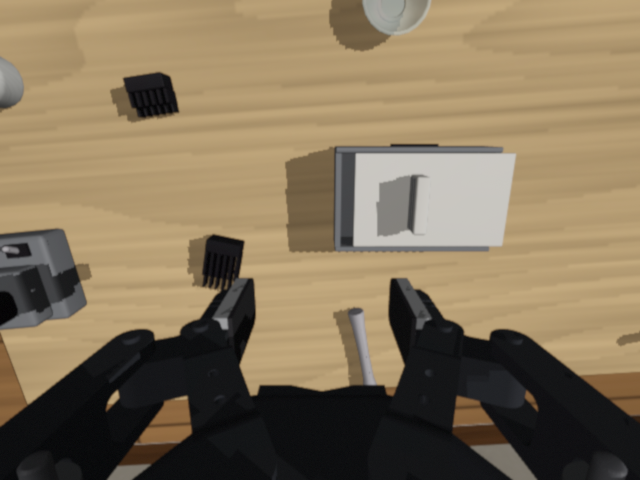

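The cover has not moved: the rib is still at (0.577, 0.040), so the fingers went past without pushing it. I'll repeat the caging pose and look at it from the side.

```bash
python3 -W ignore - <<'E'
from h import *
Z=np.array([0,0,1.])
env.goto(RIB+.12*Z,down(A)); env.grip(.032)
env.servo_line(RIB+.066*Z,rate=.12)
print(F(),env.get_ee_pos(),env.get_width())
im,P=cloud("scene"); cv2.imwrite("pics/s2.png",cv2.resize(im[150:300,320:520],(800,600),interpolation=cv2.INTER_CUBIC)[:,:,::-1])
w,P=cloud("wrist"); cv2.imwrite("pics/w3.png",w[:,:,::-1])
for k in (.01,.02,.03):
    env.servo_line(RIB+k*CY+.066*Z,rate=.05); print(F(),env.get_ee_pos())
im,P=cloud("scene"); cv2.imwrite("pics/s3.png",cv2.resize(im[150:300,320:520],(800,600),interpolation=cv2.INTER_CUBIC)[:,:,::-1])
z=P[...,2]
print(env.get_clock())
E
```

```text
[-0.1  0.1 -0.2] [0.57820454 0.04001883 0.06626624] 0.03205044336546753
[-0.4  0.   0.7] [0.57889411 0.05043882 0.06629086]
[-0.2  0.6 -0.1] [0.57944824 0.06033659 0.0659686 ]
[-0.3 -0.1  0.1] [0.58019598 0.07024178 0.06598612]
13.0167
```

View pics/s3.png

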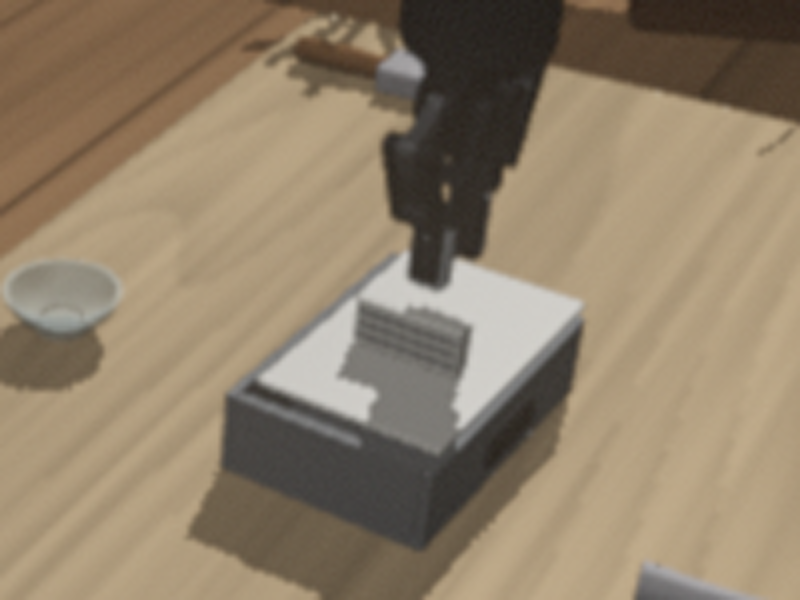

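The crop shows the gripper behind and above the rib (415,335), its lowest fingertip at about (430,285). I'll get the actual tip positions from the point cloud.

```bash
python3 -W ignore - <<'E'
from h import *
o=np.array(env.get_ee_pos());CX=np.array([CY[1],-CY[0],0])
for c in ("scene","wrist"):
    im,P=cloud(c)
    m=near(P,o[0],o[1],.09)&(P[...,2]>.064)&(P[...,2]<.2)
    q=P[m]-o
    a=np.stack([q@CX,q@CY,P[m][:,2]],1)
    print(c,m.sum())
    for lo in np.arange(.064,.16,.008):
        s=a[(a[:,2]>=lo)&(a[:,2]<lo+.008)]
        if len(s)>2: print(round(lo,3),len(s),"x",np.round([s[:,0].min(),s[:,0].max()],3),"y",np.round(np.percentile(s[:,1],[0,10,50,90,100]),3))
print(o,env.get_tcp_rot(),env.get_joints(),env.get_width())
E
```

```text
scene 1532
0.064 98 x [-0.03   0.029] y [-0.04  -0.037 -0.036 -0.033 -0.028]
0.072 87 x [-0.029  0.029] y [-0.04  -0.038 -0.035 -0.033 -0.024]
0.08 176 x [-0.03   0.029] y [-0.039 -0.037 -0.035 -0.026 -0.021]
0.088 12 x [-0.028  0.026] y [-0.036 -0.034 -0.029 -0.026  0.018]
0.096 42 x [-0.012  0.01 ] y [-0.028 -0.023 -0.001  0.018  0.021]
0.104 64 x [-0.007  0.011] y [-0.031 -0.029 -0.022  0.017  0.023]
0.112 66 x [-0.012  0.011] y [-0.032 -0.029 -0.022  0.018  0.021]
0.12 66 x [-0.011  0.011] y [-0.031 -0.03  -0.022  0.018  0.022]
0.128 53 x [-0.008  0.012] y [-0.031 -0.029  0.015  0.02   0.029]
0.136 43 x [-0.008  0.013] y [-0.046 -0.044  0.016  0.023  0.046]
0.144 101 x [-0.013  0.013] y [-0.051 -0.048 -0.028  0.037  0.051]
0.152 75 x [-0.012  0.013] y [-0.054 -0.051 -0.039  0.041  0.054]
wrist 78627
0.064 195 x [-0.031  0.002] y [-0.036 -0.032 -0.023 -0.022 -0.022]
0.072 206 x [-0.031 -0.   ] y [-0.036 -0.032 -0.023 -0.022 -0.022]
0.08 1868 x [-0.031  0.004] y [-0.037 -0.035 -0.029 -0.023 -0.022]
0.088 80 x [-0.031  0.005] y [-0.035 -0.033 -0.029 -0.024  0.016]
0.096 301 x [-0.012  0.011] y [-0.028 -0.021  0.015  0.02   0.027]
0.104 652 x [-0.012  0.011] y [-0.03  -0.026 -0.016  0.026  0.029]
0.112 797 x [-0.012  0.011] y [-0.03  -0.026  0.015  0.026  0.029]
0.12 886 x [-0.012  0.011] y [-0.03  -0.026 -0.016  0.025  0.029]
0.128 1320 x [-0.012  0.012] y [-0.028 -0.019 -0.016  0.018  0.027]
0.136 1580 x [-0.014  0.007] y [-0.048 -0.035  0.017  0.034  0.047]
0.144 5132 x [-0.015  0.013] y [-0.052 -0.041 -0.017  0.04   0.05 ]
0.152 6581 x [-0.017  0.013] y [-0.055 -0.046  0.017  0.045  0.053]
[0.58017379 0.07006953 0.06598612] [-2.3517364   1.57064607 -2.42505014] [-6.35865743e-03  5.08940502e-01 -2.83148471e-01  7.78820028e-01
 -9.94022701e-05  6.69550859e-02] 0.0321812155836229
```

View pics/w3.png

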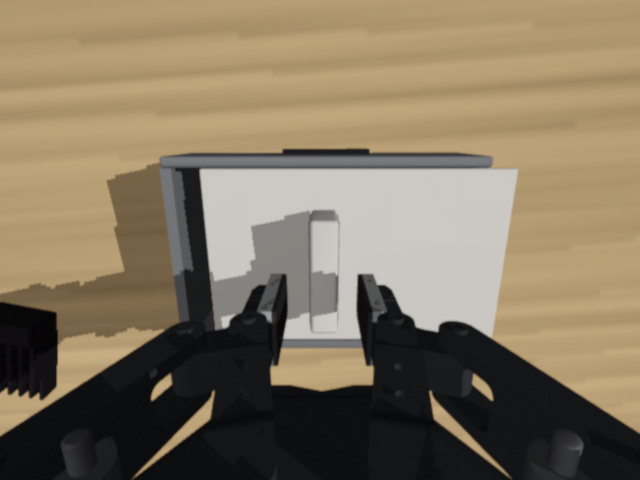

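The pads are centred in x and y, but the depth data puts the tips at z≈0.094 with the reported TCP at 0.066. That is about 28 mm higher than reported, much more than the stated swing-back explains, so they cleared the rib's top at 0.087. I'll measure tip height against opening and use that.

```bash
python3 -W ignore - <<'E'
from h import *
Z=np.array([0,0,1.])
env.servo_line(RIB+.03*CY+.15*Z,rate=.25)
for g in (.0,.032,.058):
    env.grip(g); o=np.array(env.get_ee_pos()); r=[]
    for c in ("scene","wrist"):
        im,P=cloud(c); z=P[...,2]
        m=near(P,o[0],o[1],.06)&(z>.11)&(z<.25); r.append(np.round(np.percentile(z[m],[0,.1,.5]) if c=="wrist" else np.sort(z[m])[[0,3,8]],4)-o[2])
    print(g,env.get_width(),r)
print(env.get_clock())
E
```

```text
0.0 0.00012185930201172264 [array([0.02948658, 0.03058658, 0.03148658]), array([0.03378658, 0.03488658, 0.03718658])]
0.032 0.031924636498321196 [array([0.02956169, 0.03126169, 0.03206169]), array([0.02976169, 0.03156169, 0.03456169])]
0.058 0.0582310586007783 [array([0.03390691, 0.03420691, 0.03510691]), array([0.03420691, 0.03510691, 0.03730691])]
15.0833
```

The tips sit about 28 mm above the reported TCP at 0–32 mm opening, and about 33 mm above it at 58 mm. I'll redo the opening push with that offset, checking force on the way down.

```bash
cat >> h.py <<'E'
Z=np.array([0,0,1.])
def descend(p,ztarget,zfast,fmax=6):
    env.servo_line(p+zfast*Z,rate=.15); f0=env.get_ft_force()[2]; z=zfast
    while z>ztarget+1e-4:
        z=max(z-.004,ztarget); env.servo_line(p+z*Z,rate=.06)
        if abs(env.get_ft_force()[2]-f0)>fmax: print("contact at",z,F()); return False
    return True
E
python3 -W ignore - <<'E'
from h import *
env.grip(.032); env.servo_line(RIB+.09*Z,rate=.2)
if descend(RIB,.040,.056):
    for k in (.02,.05,.118):
        env.servo_line(RIB+k*CY+.040*Z,rate=.06); print(F(),env.get_ee_pos())
    env.servo_line(RIB+.113*CY+.040*Z); env.servo_line(RIB+.113*CY+.12*Z,rate=.2)
    w,P=cloud("wrist");z=P[...,2];n=near(P,.58,.15,.12)
    print("rib",rect(P,n&(z>.077)&(z<.09)))
print(F(),env.get_clock())
E
```

```text
[ 0.3  0.6 -0.3] [0.57948297 0.06070019 0.04005457]
[ 0.8  0.1 -0.3] [0.58166918 0.09051435 0.0399684 ]
[ 0.1  0.6 -0.5] [0.58665835 0.15779836 0.04004074]
rib (array([0.5847, 0.149 ]), array([59.5, 15. ]), -4.9, np.int64(2029), np.float64(0.0869), array([0.5827, 0.1494], dtype=float32))
[0.4 0.2 0.3] 20.575
```

The cover is open, with the rib now at y=0.149. Next is the comb.

```bash
python3 -W ignore - <<'E'
from h import *
C=np.array([.6478,-.1920,0]); env.grip(.058)
env.goto(C+.10*Z,down(np.radians(73.4)))
ok=descend(C,-.014,.004)
env.grip(.03); print(ok,"w",env.get_width(),F())
env.servo_line(C+.085*Z,rate=.15); print("w",env.get_width())
T=np.array([.5763,.0224,0])
env.goto(T+.085*Z,down(A)); print("w",env.get_width(),env.get_clock())
im,P=cloud("scene"); cv2.imwrite("pics/s4.png",cv2.resize(im[150:300,320:520],(800,600),interpolation=cv2.INTER_CUBIC)[:,:,::-1])
m=near(P,T[0],T[1],.05)&(im.max(-1)<70)&(P[...,2]>.065); print(np.sort(P[m][:,2])[:8])
E
```

```text
True w 0.04085551907432045 [0.7 0.4 3. ]
w 0.04058502177980168
w 0.04089114701181722 26.2917
[0.10986323 0.11018437 0.11039232 0.11062116 0.11062357 0.11065673
 0.11076121 0.11102267]
```

View pics/s4.png

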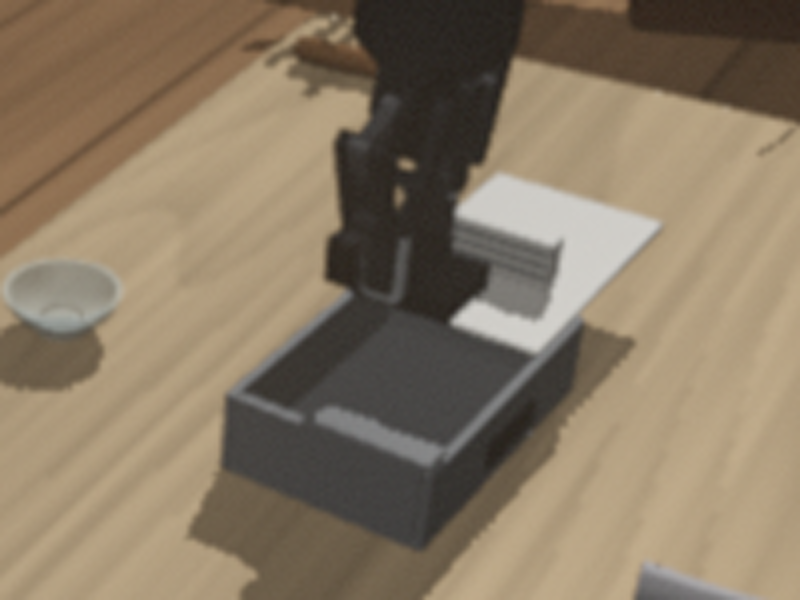

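The comb is held level over the open case (crop ~(410,280)), its bottom at z≈0.110 as expected. Lowering, releasing, then checking.

```bash
python3 -W ignore - <<'E'
from h import *
T=np.array([.5763,.0224,0])
print(descend(T,-.0085,.012),F()); env.grip(.056)
env.servo_line(T+.10*Z,rate=.15)
R1=np.array([.5847,.149,0])
env.goto(R1+.10*Z,down(A))
w,P=cloud("wrist"); z=P[...,2]
n=near(P,T[0],T[1],.055)&(z>.03)&(z<.052); print("comb",rect(P,n))
print("rib",rect(P,near(P,.585,.15,.07)&(z>.077)&(z<.09)),env.get_clock())
cv2.imwrite("pics/w5.png",w[:,:,::-1])
E
```

```text
True [-0.  -0.8 -0.5]
comb (array([0.5852, 0.0215]), array([87.6, 43.4]), -4.3, np.int64(5783), np.float64(0.0394), array([0.5765, 0.0234], dtype=float32))
rib (array([0.5848, 0.1492]), array([59.6, 14.9]), -4.5, np.int64(2435), np.float64(0.0868), array([0.5824, 0.1493], dtype=float32)) 30.275
```

View pics/w5.png

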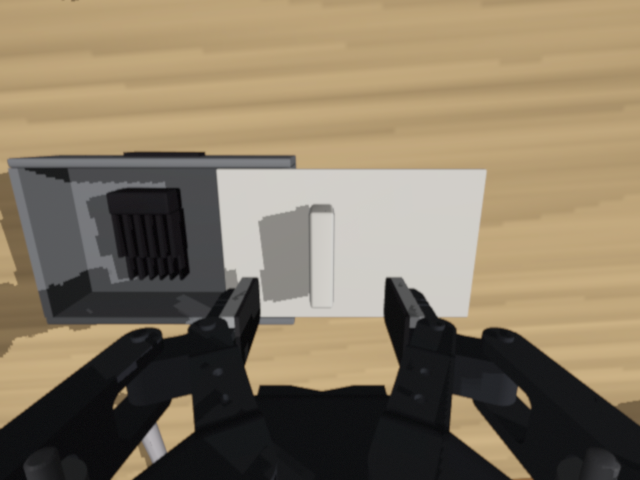

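The comb lies flat in the case at (148,235), with its top at z≈0.04. Now closing the cover.

```bash
python3 -W ignore - <<'E'
from h import *
R1=np.array([.5847,.149,0]); env.grip(.032)
if descend(R1,.040,.056):
    p=R1+.040*Z; env.servo_line(p-.11*CY,rate=.06); print(F())
    for k in np.arange(.113,.152,.003):
        env.servo_line(p-k*CY,rate=.04); f=env.get_ft_force()@CY
        print(round(k,3),round(f,1),end="; ")
        if abs(f)>9: break
    env.servo_line(p-(k-.006)*CY); env.servo_line(p-(k-.006)*CY+.08*Z,rate=.2)
w,P=cloud("wrist");z=P[...,2];n=near(P,.58,.02,.13)
print("\nrib",rect(P,n&(z>.077)&(z<.09)),"all",rect(P,n&(z>.05)&(z<.068)),env.get_clock())
cv2.imwrite("pics/w6.png",w[:,:,::-1])
E
```

```text
[-0.1 -0.3  0.1]
0.113 0.3; 0.116 -0.2; 0.119 -0.6; 0.122 -0.3; 0.125 0.1; 0.128 0.8; 0.131 1.2; 0.134 9.4; 
rib (array([0.5759, 0.0271]), array([59.7, 15. ]), -4.2, np.int64(2030), np.float64(0.0868), array([0.5738, 0.0271], dtype=float32)) all (array([0.5775, 0.0421]), array([176.6, 116.2]), 85.9, np.int64(33273), np.float64(0.059), array([0.5693, 0.0448], dtype=float32)) 36.9083
```

View pics/w6.png

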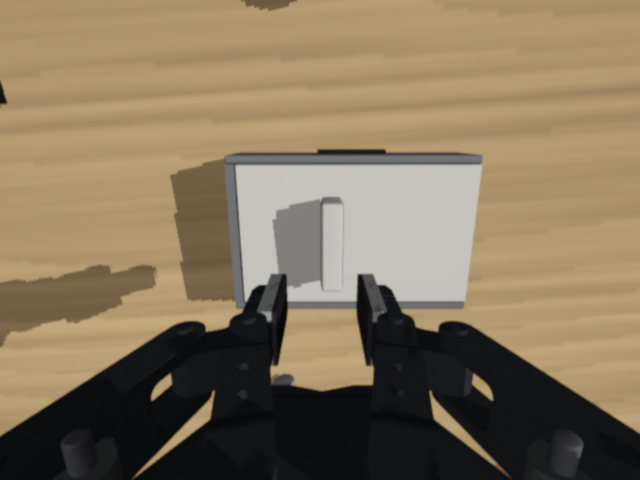

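The cover is flush with the case: it hit a hard stop, the overall outline is 176.6 mm, and no gap shows. The gripper is clear, so I'm handing in.

```bash
python3 -W ignore - <<'E'
from h import *
env.servo_line(np.array(env.get_ee_pos())+.05*Z,rate=.15); env.pause(.3); print(F(),env.get_clock()); env.hand_in()
E
```

```text
[-0.2  0.2  0.4] 37.6833
the job is handed in; nothing more can be done
```

The job is handed in at 37.7 s of the allowed 61 s. The cover was slid open, the long comb was placed in the case, and the cover was pushed shut again.

**Last checks:**
- **Comb:** before closing, it lay flat near the middle of the case floor, its top about 23 mm above the floor.
- **Cover:** closing ended at a firm stop, at about 9 N. The case and cover together then measured 176.6 mm against the case's 176 mm, with no gap in the picture.
- **Arm:** the gripper was lifted clear, and the wrist force was about 0.

**What failed or disagreed:**
- **First opening attempt:** the fingers passed over the rib without touching it and nothing moved.
- **Cause:** the depth images showed the real fingertips about 28 mm above the reported tool point, more than the description implies. I used the measured offset for every later move.
- **Comb outline:** in the check after placing it, the outline read 88 mm long instead of 70 mm. I put this down to bits of the case wall caught in the measurement, as the picture and the average position both showed the comb inside.

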